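Refit the float and end stop on a wax tank's level gauge

TASK

The wax tank's lid lies upside down on the candle bench with its level-gauge rod pointing up. Slide the tall steel float onto the rod down to its black seat, then set the end stop over the rod's tip, hollow side down, so that it sits flat on the float. Leave the low float of the other gauge where it lies.

Things in the scene. Friction and masses are not known exactly. Their poses are not given: they have to be found in the camera images.
- tall_float_center (a point): Tall float: loose plain steel ring (drum) standing on its flat end, 58 mm outside diameter, 46 mm high, with a through bore of 30 mm; bore and z axis upright at the start; 0.10 to 0.20 kg. The point is its centre, on the bore's axis, half-way up (23 mm above its underside). Pinch it across its outside.
- end_stop_grip (a point): End stop: loose steel cap standing upright with z up, 0.11 to 0.22 kg: a round flange 54 mm in diameter and 20 mm high, hollow from below (blind bore 32 mm in diameter, 14 mm deep, walls 11 mm), with a solid round grip stub 28 mm in diameter and 44 mm high on top; 64 mm high in all. The point is on its axis, 44 mm above its underside (24 mm above the flange, on the stub, where it is pinched).
- rod_seat (a point): Fixed white plastic tank lid, a disc 180 mm in diameter and 20 mm thick with a black rim seal, lying on the bench upside down. At its centre a black round seat 48 mm in diameter and 10 mm high carries an upright steel rod 12 mm in diameter. The point is on the rod's axis at the top of the seat (30 mm above the bench); z is up. The rod ends 56 mm above this point, its last 8 mm tapering to 5 mm. With the float home the rod stands 10 mm proud of it.
- low_float_center (a point): Low float, a bystander: loose plain steel ring like the tall float, 58 mm outside diameter, 30 mm bore, but only 22 mm high. The point is its centre, 11 mm above its underside. Around the work on the bench there are also two white candles in glasses (76 mm in diameter, 88 mm high with a thin wick) beyond the parts, and a spatula lying to the robot's left.
Mind the look-alikes: they are no part of the job. Leave any purple look-alike of the part that bears end_stop_grip alone.

How it is judged:
By the outcome, as a careful person would: the job done as asked, in the order asked, and still so for the second after the job is handed in, with the robot touching nothing.
It also fails if it takes over 64 s, if anything falls off the work surface, if the arm or the gripper's body presses on something with over 40 N, if the wrist force passes 120 N, or if a joint passes its speed limit or range.

ROBOT

A 7-joint arm with a two-finger parallel gripper is mounted at the origin on the work surface. World frame = base frame: x ahead of the robot, y to its left, z up, the work surface at z = 0. Lengths are in m, angles in rad, forces in N, time in s.
With the tool pointing down it reaches from about 0.425 to 0.8 m from the base axis. Payload 8.3 kg.
Tool frame: the origin (TCP) lies at the very end of the fingers, on their centre line; the grasp point (between the pads) lies 19 mm behind it; z points along the fingers, y is the direction in which the jaws open and shut (so a half turn about z gives the same grasp; the last joint's range is limited). The gripper opens to 85 mm and grips with 20 to 120 N. Pads are 22 mm wide; open, the fingers measure 114 mm over their backs; the gripper's body (76 mm by 85 mm) begins 54 mm behind the grasp point. The pads swing forward as they close: fully open they stand 13 mm farther back than shut.
Start: joints at [1.125, 0.383, 0.016, 1.37, -0.006, 1.388, -0.046], TCP at [0.233, -0.58, 0.231] pointing down, gripper open.
Joint ranges: [-2.95, 2.95], [-0.25, 2.06], [-1.52, 1.56], [0.18, 2.33], [-1.44, 4.58], [0.02, 2.06], [-3.01, 3.01]. Speed limits (rad/s): [2.39, 2.39, 3.01, 3.01, 3.14, 3.14, 3.14].

INTERFACE

Orientations are given as a 3x3 rotation matrix whose columns are the frame's x, y, z axes.
In Python, from bench import get_state, viewer, order gives the robot as it stands. The module is installed in compiled form; this text tells all that it offers.
- The arm moves only by the tool send_rows, never from a script. Its argument "increments" is a list that holds one entry, the list of rows, each a list of 7 numbers: the shift along the tool's x, y, z in cm, then the turn, a rotation vector about the tool's x, y, z in rad, then the opening, from 0 (shut) to 1 (fully open). A call has 1 to 20 rows; each row is the pose to reach, as a shift and turn from the pose commanded when the call began, along the tool's axes at that moment; what a row does not reach only later rows make up. A row lasts 1/12 s, in which the tool goes at most 41.7 mm and 7.16 degrees, less where a joint would pass 70% of its speed; a pose out of reach is approached as far as the arm can. A call with a gripper value outside its range is refused whole. The fingers move at their own pace and stop on an object; "grip_force" is the grip in N (left out, the last holds). Time passes only in rows, so rows that repeat a pose let the fingers close. It gives the time, the measured TCP pose, the force and the opening at its end, in the units of the state.
- get_state(): the state, without advancing time (a new reading comes with each control period).
- viewer.capture(name): name is "side" or "top" or "wrist"; returns a dict with "color" (420x560x3 uint8, red, green, blue), "range_z" (420x560 float32, m along the optical axis (not along the pixel's ray), 0 where there is no reading), "intrinsics" (3x3 intrinsics, pixels), "k1" (the pictures are not rectified: a ray, as slopes to the right and down, at radius r is drawn at 1 + k1 r^2 times it, then the intrinsics apply), "origin" and "rotation" of the camera in the world. Camera axes: x right, y down, z forward; pixel columns grow to the right and rows downward; lengths in m; the calibration is good to about 2 mm. A picture is of the moment at which its call begins.
- order.job_done(): hands the job in, once; it reports no verdict.
The state is a dict: "time": time; "joint_pos": joint angles; "dq": joint speeds; "effort": joint torques, N m; "tool_pos": TCP position; "tool_rot": TCP orientation; "force": force on the tool from outside, world axes, zero at the start; "moment": the same for the moment, N m; "grip_width": finger opening in m.
Only numpy, scipy, OpenCV 4.12 (cv2) and the standard library are available. Lean on these libraries where they do the work, as an engineer would, in place of code of your own. Each camera call takes 0.05 s, during which the arm holds its last target.

## Working session

There is one attempt and no reset: what is moved stays moved. The work goes in short steps, Python scripts to look and compute and a tool call to move; the robot and the scene stay as the last step left them, time stands still between calls to the robot, and variables do not carry over. Pictures are saved under pics/ and viewed, and the job is handed in when it is done.

Besides the shell and the picture viewer there is one more tool, called after "Request:" as name([rows], argument=value, ...), one row to a line, values as JSON. send_rows: Moves the arm, as the interface text tells. Its arguments: {"type":"object","properties":{"increments":{"type":"array"},"grip_force":{"type":"number"}},"required":["increments"]}

```bash
mkdir -p pics
cat > h.py <<'E'
import numpy as np, cv2, pickle
from bench import get_state, viewer, order
def cap(n,f=None):
    c=viewer.capture(n)
    if f: cv2.imwrite(f'pics/{f}.png',c['color'][:,:,::-1]); pickle.dump(c,open(f'pics/{f}.pkl','wb'))
    return c
def rays(c,uv):
    K=np.array(c['intrinsics']);uv=np.atleast_2d(uv).astype(float)
    s=cv2.undistortPoints(uv.reshape(-1,1,2),K,np.array([c['k1'],0,0,0.])).reshape(-1,2)
    return np.c_[s,np.ones(len(s))]@np.array(c['rotation']).T
def onplane(c,uv,z):
    d=rays(c,uv);o=np.array(c['origin']);return o+d*((z-o[2])/d[:,2])[:,None]
def cloud(c):
    h,w=c['range_z'].shape;v,u=np.mgrid[:h,:w]
    d=rays(c,np.c_[u.ravel(),v.ravel()]);return (np.array(c['origin'])+d*c['range_z'].reshape(-1,1)).reshape(h,w,3)
E
python3 - <<'E'
from h import *
for n in ['top','side','wrist']:
    c=cap(n,n+'0');print(n,c['origin'],c['k1'],np.array(c['rotation']).round(2).tolist(),np.array(c['intrinsics'])[0,0])
s=get_state();print(s['time'],s['tool_pos'],np.array(s['tool_rot']).round(3),s['grip_width'])
E
```

```text
top [ 0.33144706 -0.06343458  1.02185413] -0.20881875525018173 [[0.03, -0.98, 0.19], [-1.0, -0.03, 0.01], [-0.0, -0.19, -0.98]] 524.8487176699966
side [0.11383323 0.60225436 0.66282265] 0.024917904418672462 [[-0.86, -0.31, 0.41], [-0.52, 0.52, -0.68], [-0.0, -0.79, -0.61]] 503.15651245240997
wrist [ 0.30913392 -0.54904233  0.3725317 ] -0.02915959030134898 [[0.37, -0.88, -0.29], [-0.93, -0.35, -0.12], [-0.0, 0.32, -0.95]] 313.7540069772342
0.15 [ 0.23334186 -0.57938744  0.23050661] [[ 0.928  0.374 -0.001]
 [ 0.374 -0.928  0.001]
 [-0.    -0.002 -1.   ]] 0.08537930484083338
```

View pics/top0.png

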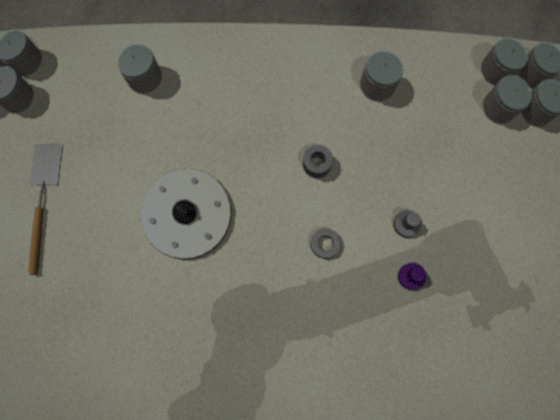

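View pics/side0.png

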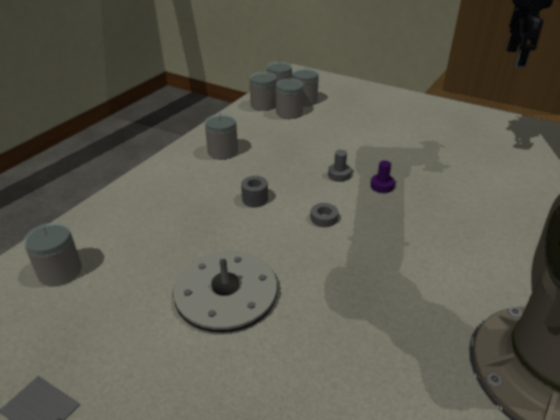

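Top view: the rings are at (318,160), which looks tall, and (326,243), which looks low. The caps are grey at (408,222) and purple at (412,276). The lid is at (186,214) with its rod near (183,210). Next I'll enlarge and measure heights.

Run:
```python
from h import *
c=pickle.load(open('pics/top0.pkl','rb'));P=cloud(c);Z=P[...,2]
im=c['color'][:,:,::-1]
cv2.imwrite('pics/topcrop.png',cv2.resize(im[130:310,130:450],None,fx=2.5,fy=2.5,interpolation=cv2.INTER_CUBIC))
print('bench z',np.median(Z[100:140,200:300]))
for n,(u,v) in dict(tall=(318,160),low=(326,243),stop=(408,222),purple=(412,276),lid=(186,214)).items():
    r=24 if n!='lid' else 55
    q=P[v-r:v+r,u-r:u+r].reshape(-1,3);b=q[q[:,2]>0.010]
    zt=np.percentile(b[:,2],98);print(n,'max z',b[:,2].max().round(4),zt.round(4),len(b))
    for lo,hi in [(0.012,0.03),(.03,.055),(.055,.1)]:
        s=b[(b[:,2]>lo)&(b[:,2]<hi)]
        if len(s)>10:
            ctr,rad=cv2.minEnclosingCircle(s[:,:2].astype(np.float32));print('  ',lo,hi,len(s),np.round(ctr,4),round(rad,4),s[:,:2].mean(0).round(4),np.median(s[:,2]).round(4))
```

```text
bench z 0.00015118253537516058
tall max z 1.0219 0.0508 675
   0.012 0.03 98 [ 0.6226 -0.1288] 0.0284 [ 0.6152 -0.1268] 0.0209
   0.03 0.055 554 [ 0.6252 -0.1298] 0.0292 [ 0.6238 -0.1296] 0.0458
low max z 1.0219 0.0267 551
   0.012 0.03 537 [ 0.4651 -0.1483] 0.0292 [ 0.4646 -0.1483] 0.0219
stop max z 1.0219 0.067 603
   0.012 0.03 353 [ 0.5085 -0.31  ] 0.0276 [ 0.5041 -0.3053] 0.0196
   0.03 0.055 56 [ 0.5071 -0.3076] 0.0139 [ 0.5029 -0.3009] 0.0443
   0.055 0.1 184 [ 0.5083 -0.3099] 0.0143 [ 0.5079 -0.3093] 0.0638
purple max z 1.0219 0.0682 635
   0.012 0.03 390 [ 0.405  -0.3186] 0.0278 [ 0.4035 -0.3125] 0.0199
   0.03 0.055 49 [ 0.4048 -0.3171] 0.014 [ 0.4024 -0.3088] 0.0431
   0.055 0.1 179 [ 0.4049 -0.3187] 0.0142 [ 0.4046 -0.3178] 0.0639
lid max z 1.0219 0.0333 6421
   0.012 0.03 6075 [0.5163 0.1277] 0.0903 [0.5144 0.1259] 0.0201
   0.03 0.055 237 [0.5172 0.1276] 0.0242 [0.5169 0.1271] 0.0314
   0.055 0.1 46 [0.5157 0.1265] 0.0051 [0.5153 0.1251] 0.0784
```

View pics/topcrop.png

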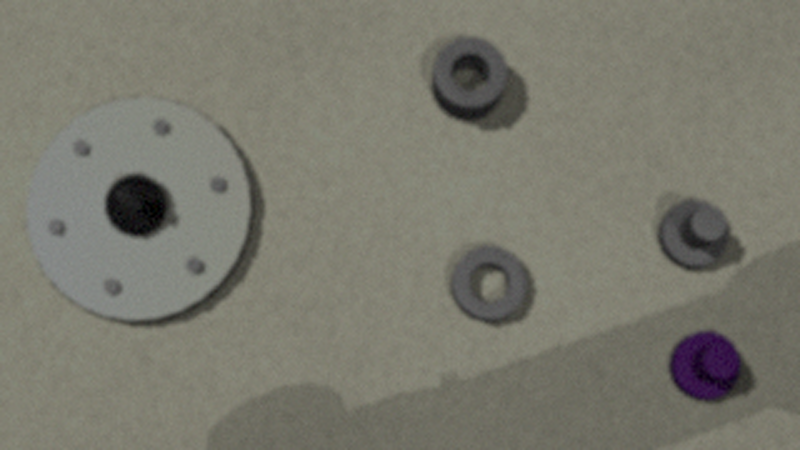

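The crop confirms the choice by size and height:
- **Tall float:** the ring at (318,160), top at about 46 mm.
- **Low float:** the ring at (326,243), top at 22 mm. I'll leave it alone.
- **End stop:** the grey cap at (408,222). The purple one is the decoy.

Now I'll work out the first move.

```bash
cat >> h.py <<'E'
def shift(t):
    s=get_state();R=np.array(s['tool_rot']);d=np.array(t)-s['tool_pos']
    print('t',round(s['time'],2),'pos',np.round(s['tool_pos'],4),'z',R[:,2].round(3),'F',np.round(s['force'],1),'w',round(s['grip_width'],4),'shift cm',(R.T@d*100).round(2))
E
python3 - <<'E'
from h import *
shift([.6252,-.1298,.15]);shift([.6252,-.1298,.010])
E
```

```text
t 0.15 pos [ 0.2333 -0.5794  0.2305] z [-0.001  0.001 -1.   ] F [-0.2 -0.4 -0. ] w 0.0854 shift cm [ 53.14 -27.05   8.09]
t 0.15 pos [ 0.2333 -0.5794  0.2305] z [-0.001  0.001 -1.   ] F [-0.2 -0.4 -0. ] w 0.0854 shift cm [ 53.14 -27.03  22.09]
```

Request:
send_rows([
  [[53.1,-27.0,6,0,0,0,1],[53.1,-27.0,6,0,0,0,1],[53.1,-27.0,6,0,0,0,1],[53.1,-27.0,6,0,0,0,1],[53.1,-27.0,6,0,0,0,1],[53.1,-27.0,6,0,0,0,1],[53.1,-27.0,6,0,0,0,1],[53.1,-27.0,6,0,0,0,1],[53.1,-27.0,6,0,0,0,1],[53.1,-27.0,6,0,0,0,1],[53.1,-27.0,6,0,0,0,1],[53.1,-27.0,6,0,0,0,1],[53.1,-27.0,6,0,0,0,1],[53.1,-27.0,6,0,0,0,1],[53.1,-27.0,6,0,0,0,1],[53.1,-27.0,6,0,0,0,1],[53.1,-27.0,6,0,0,0,1],[53.1,-27.0,6,0,0,0,1],[53.1,-27.0,6,0,0,0,1],[53.1,-27.0,6,0,0,0,1]],
], grip_force=40)

```text
time: 1.82
tool_pos: [0.6246, -0.1328, 0.1716]
tool_rot: [[0.929, 0.371, 0.0], [0.371, -0.929, -0.001], [-0.0, 0.001, -1.0]]
force: [-0.1, 0.2, 0.8]
grip_width: 0.0854
```

Run:
```python
from h import *
shift([.6252,-.1298,.010]);c=cap('wrist','w1');print(c['origin'])
P=cloud(c);m=(abs(P[...,2]-.046)<.004);v,u=np.where(m);
q=P[m];k=np.hypot(q[:,0]-.6252,q[:,1]+.1298)<.04;q=q[k]
print(len(q),cv2.minEnclosingCircle(q[:,:2].astype(np.float32)) if len(q) else 0)
```

```text
t 1.82 pos [ 0.6246 -0.1328  0.1716] z [ 0.    -0.001 -1.   ] F [-0.1  0.2  0.8] w 0.0854 shift cm [ 0.17 -0.27 16.16]
[ 0.70035901 -0.10239121  0.31376321]
2302 ((0.6255670189857483, -0.12883339822292328), 0.028927123174071312)
```

View pics/w1.png

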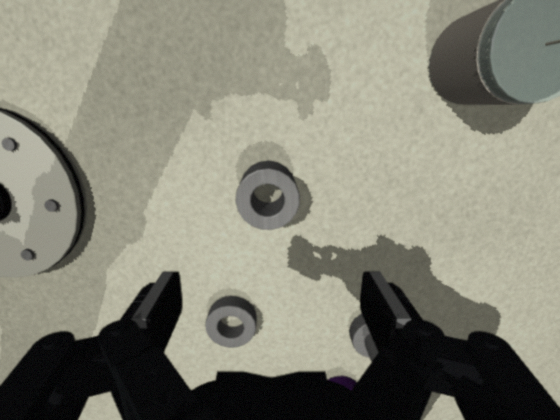

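The wrist view shows the tall float at (267,195), the low float at (230,320), and the lid at left. The wrist measurement of the tall float agrees with the top view to about 1 mm.

Run:
```python
from h import *
shift([.6254,-.1293,.010])
```

```text
t 1.87 pos [ 0.6247 -0.1326  0.1717] z [ 0.    -0.001 -1.   ] F [0.8 0.1 0. ] w 0.0853 shift cm [ 0.19 -0.29 16.17]
```

Request:
send_rows([
  [[0.1,-0.1,4,0,0,0,1],[0.1,-0.1,7,0,0,0,1],[0.1,-0.1,9.5,0,0,0,1],[0.1,-0.1,9.5,0,0,0,1],[0.1,-0.1,9.5,0,0,0,1],[0.1,-0.1,9.5,0,0,0,1]],
])

```text
time: 2.37
tool_pos: [0.6267, -0.1302, 0.0784]
tool_rot: [[0.928, 0.373, 0.002], [0.373, -0.928, -0.0], [0.002, 0.001, -1.0]]
force: [0.8, -0.6, 0.5]
grip_width: 0.0853
```

Run:
```python
from h import *
shift([.6254,-.1293,.010])
```

```text
t 2.37 pos [ 0.6267 -0.1302  0.0784] z [ 0.002 -0.    -1.   ] F [ 0.8 -0.6  0.5] w 0.0853 shift cm [-0.1  -0.14  6.84]
```

Request:
send_rows([
  [[-0.1,-0.1,3,0,0,0,1],[-0.1,-0.1,6,0,0,0,1],[-0.1,-0.1,7.1,0,0,0,1],[-0.1,-0.1,7.1,0,0,0,1],[-0.1,-0.1,7.1,0,0,0,1],[-0.1,-0.1,7.1,0,0,0,1],[-0.1,-0.1,7.1,0,0,0,0.5],[-0.1,-0.1,7.1,0,0,0,0.5],[-0.1,-0.1,7.1,0,0,0,0.4],[-0.1,-0.1,7.1,0,0,0,0.4],[-0.1,-0.1,7.1,0,0,0,0.4],[-0.1,-0.1,7.1,0,0,0,0.4],[-0.1,-0.1,7.1,0,0,0,0.4],[-0.1,-0.1,7.1,0,0,0,0.4]],
], grip_force=40)

```text
time: 3.53
tool_pos: [0.6255, -0.1292, 0.007]
tool_rot: [[0.928, 0.374, 0.003], [0.374, -0.928, -0.0], [0.002, 0.001, -1.0]]
force: [-1.4, 0.9, 6.2]
grip_width: 0.0563
```

Run:
```python
from h import *
shift([.6254,-.1293,.170])
```

```text
t 3.53 pos [ 0.6255 -0.1292  0.007 ] z [ 0.003 -0.    -1.   ] F [-1.4  0.9  6.2] w 0.0563 shift cm [  0.02   0.03 -16.3 ]
```

Request:
send_rows([
  [[0,0,-0.5,0,0,0,0.4],[0,0,-1.5,0,0,0,0.4],[0,0,-3.5,0,0,0,0.4],[0,0,-6,0,0,0,0.4],[0,0,-9,0,0,0,0.4],[0,0,-12,0,0,0,0.4],[0,0,-14,0,0,0,0.4],[0,0,-15,0,0,0,0.4],[0,0,-15,0,0,0,0.4],[0,0,-15,0,0,0,0.4],[0,0,-15,0,0,0,0.4]],
])

```text
time: 4.45
tool_pos: [0.6234, -0.129, 0.1534]
tool_rot: [[0.928, 0.374, -0.003], [0.374, -0.928, 0.001], [-0.003, -0.002, -1.0]]
force: [-0.3, 0.1, -2.1]
grip_width: 0.0565
```

Run:
```python
from h import *
shift([.5165,.1275,.160]);c=cap('side','s2')
cv2.imwrite('pics/s2c.png',cv2.resize(c['color'][60:340,120:480,::-1],None,fx=2,fy=2))
```

```text
t 4.45 pos [ 0.6234 -0.129   0.1534] z [-0.003  0.001 -1.   ] F [-0.3  0.1 -2.1] w 0.0565 shift cm [ -0.33 -27.78  -0.62]
```

View pics/s2c.png

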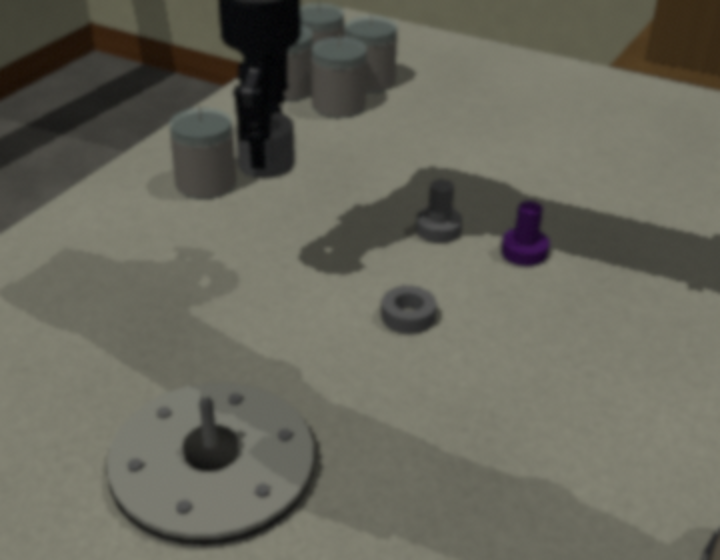

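The side view shows the tall float held in the fingers, and the low float and both caps haven't moved. Next I'll move it over the rod.

Request:
send_rows([
  [[-0.1,-1,0,0,0,0,0.4],[-0.1,-3,0,0,0,0,0.4],[-0.2,-6,0,0,0,0,0.4],[-0.2,-9,0,0,0,0,0.4],[-0.2,-12,0,0,0,0,0.4],[-0.3,-15,0,0,0,0,0.4],[-0.3,-18,0,0,0,0,0.4],[-0.3,-21,0,0,0,0,0.4],[-0.3,-24,0,0,0,0,0.4],[-0.3,-26,0,0,0,0,0.4],[-0.3,-27.2,0,0,0,0,0.4],[-0.3,-27.8,0,0,0,0,0.4],[-0.3,-27.8,0,0,0,0,0.4],[-0.3,-27.8,0,0,0,0,0.4],[-0.3,-27.8,0,0,0,0,0.4],[-0.3,-27.8,0,0,0,0,0.4]],
])

```text
time: 5.83
tool_pos: [0.5184, 0.126, 0.1551]
tool_rot: [[0.929, 0.371, -0.0], [0.371, -0.929, -0.0], [-0.0, 0.0, -1.0]]
force: [0.5, -0.2, -1.1]
grip_width: 0.0563
```

Run:
```python
from h import *
shift([.5165,.1275,.160]);c=cap('side','s3')
cv2.imwrite('pics/s3c.png',cv2.resize(c['color'][160:360,100:360,::-1],None,fx=3,fy=3))
w=cap('wrist','w3')
```

```text
t 5.83 pos [0.5184 0.126  0.1551] z [-0. -0. -1.] F [ 0.5 -0.2 -1.1] w 0.0563 shift cm [-0.12 -0.21 -0.49]
```

View pics/s3c.png

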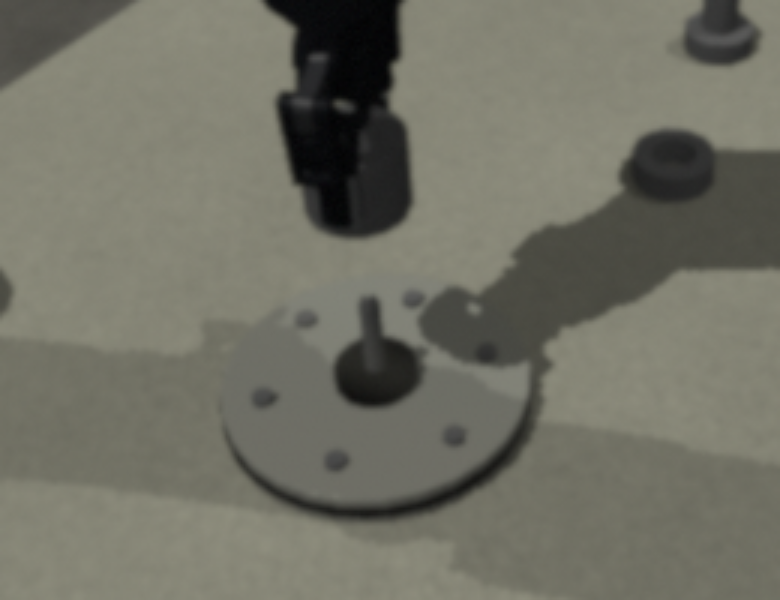

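View pics/w3.png

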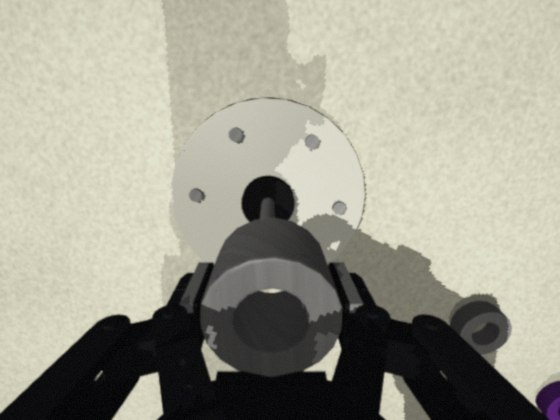

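The side view shows the float above the rod, its bottom near (355,232) and the rod tip at (370,298). The wrist view shows the float held at (270,320) and the seat at (268,200). I'll measure the two relative to each other in the wrist cloud.

Run:
```python
from h import *
s=get_state();w=pickle.load(open('pics/w3.pkl','rb'));P=cloud(w);p=s['tool_pos'];print(p)
sub=P[250:378,200:345].reshape(-1,3);sub=sub[(abs(sub[:,2]-.19)<.03)]
print(np.histogram(sub[:,2],20))
h=[]
zt=np.histogram(sub[:,2],np.arange(.16,.22,.002));z0=zt[1][zt[0].argmax()]+.001;print('top z',z0)
q=sub[abs(sub[:,2]-z0)<.004];A=np.c_[q[:,:2],np.ones(len(q))];print('plane',np.linalg.lstsq(A,q[:,2],rcond=None)[0])
r=cv2.minEnclosingCircle(q[:,:2].astype(np.float32));print(r)
c=cv2.convexHull(q[:,:2].astype(np.float32)).reshape(-1,2);print(cv2.fitEllipse(c))
L=P[80:260,150:380].reshape(-1,3);l=L[abs(L[:,2]-.020)<.004];
print('lid',cv2.fitEllipse(cv2.convexHull(l[:,:2].astype(np.float32))), cv2.minEnclosingCircle(l[:,:2].astype(np.float32)))
```

```text
[0.51819058 0.12657649 0.15522078]
(array([ 118,  150,  182,  210,  216,  244,  239,  275,  282,  313,  315,
        378,  395,  438,  529,  509,  716, 7161, 2742,   59]), array([0.16000695, 0.16189485, 0.16378275, 0.16567065, 0.16755854,
       0.16944644, 0.17133434, 0.17322224, 0.17511014, 0.17699804,
       0.17888594, 0.18077384, 0.18266174, 0.18454964, 0.18643754,
       0.18832544, 0.19021334, 0.19210123, 0.19398913, 0.19587703,
       0.19776493]))
top z 0.19300000000000003
plane [-0.00580859 -0.00419258  0.19694284]
((0.5186558365821838, 0.12595708668231964), 0.031161824241280556)
((0.5192131400108337, 0.1261366605758667), (0.056969135999679565, 0.06062652915716171), 21.82893943786621)
lid ((0.5174277424812317, 0.12893468141555786), (0.17710918188095093, 0.17873361706733704), 26.85311508178711) ((0.5165996551513672, 0.1285569965839386), 0.08995164930820465)
```

Request:
send_rows([
  [[-0.1,-0.2,0.5,0,0,0,0.4],[-0.1,-0.2,2,0,0,0,0.4],[-0.1,-0.2,4,0,0,0,0.4],[-0.1,-0.2,5,0,0,0,0.4],[-0.1,-0.2,5.5,0,0,0,0.4],[-0.1,-0.2,5.5,0,0,0,0.4],[-0.1,-0.2,5.5,0,0,0,0.4]],
])

```text
time: 6.52
tool_pos: [0.5163, 0.1293, 0.1007]
tool_rot: [[0.928, 0.374, 0.0], [0.374, -0.928, 0.0], [0.0, -0.0, -1.0]]
force: [0.2, -0.3, -0.5]
grip_width: 0.0564
```

Run:
```python
from h import *
shift([.5165,.1275,.038]);c=cap('side','s4')
cv2.imwrite('pics/s4c.png',cv2.resize(c['color'][160:360,100:360,::-1],None,fx=3,fy=3))
```

```text
t 6.52 pos [0.5163 0.1293 0.1007] z [ 0.  0. -1.] F [ 0.2 -0.3 -0.5] w 0.0564 shift cm [-0.05  0.18  6.27]
```

View pics/s4c.png

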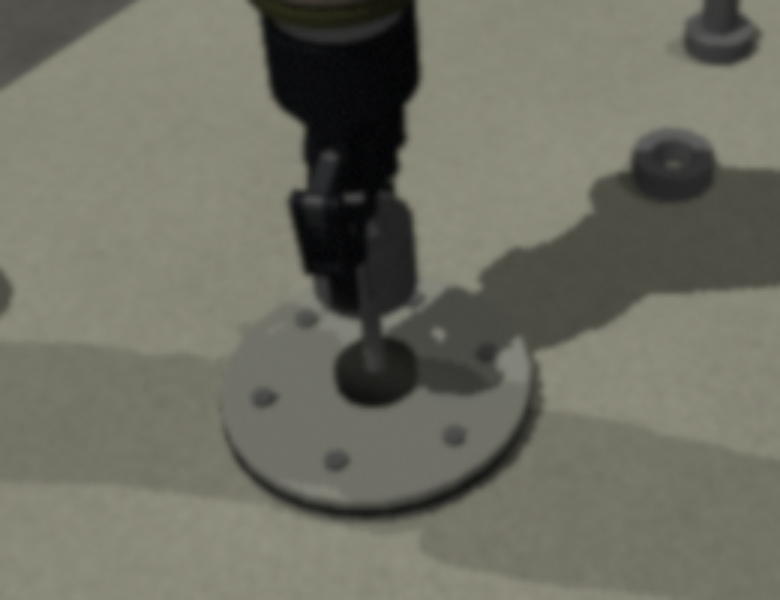

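Run:
```python
from h import *
for f in ['s3','s4']:
    c=pickle.load(open(f'pics/{f}.pkl','rb'));P=cloud(c)
    for v in range(232,286,5): print(f,v,[P[v,u].round(3).tolist() for u in (219,223,230)])
c=pickle.load(open('pics/s4.pkl','rb'))
cv2.imwrite('pics/s4d.png',cv2.resize(c['color'][215:300,190:260,::-1],None,fx=7,fy=7,interpolation=cv2.INTER_CUBIC))
cap('wrist','w4')
```

```text
s3 232 [[0.496, 0.153, 0.168], [0.495, 0.145, 0.163], [0.491, 0.133, 0.156]]
s3 237 [[0.501, 0.149, 0.153], [0.496, 0.145, 0.152], [0.597, 0.003, 0.002]]
s3 242 [[0.609, 0.024, -0.001], [0.601, 0.021, 0.0], [0.588, 0.015, 0.001]]
s3 247 [[0.598, 0.039, 0.002], [0.593, 0.032, -0.001], [0.581, 0.026, -0.0]]
s3 252 [[0.576, 0.065, 0.02], [0.569, 0.062, 0.02], [0.559, 0.054, 0.019]]
s3 257 [[0.567, 0.078, 0.022], [0.561, 0.072, 0.02], [0.55, 0.066, 0.02]]
s3 262 [[0.518, 0.135, 0.08], [0.512, 0.132, 0.08], [0.542, 0.077, 0.02]]
s3 267 [[0.552, 0.097, 0.019], [0.512, 0.134, 0.071], [0.536, 0.086, 0.019]]
s3 272 [[0.545, 0.107, 0.019], [0.512, 0.135, 0.059], [0.521, 0.105, 0.029]]
s3 277 [[0.531, 0.125, 0.029], [0.513, 0.135, 0.047], [0.513, 0.117, 0.031]]
s3 282 [[0.523, 0.135, 0.03], [0.514, 0.135, 0.035], [0.505, 0.127, 0.032]]
s4 232 [[0.114, 0.602, 0.663], [0.488, 0.153, 0.172], [0.503, 0.118, 0.139]]
s4 237 [[0.493, 0.158, 0.164], [0.52, 0.116, 0.12], [0.497, 0.127, 0.139]]
s4 242 [[0.491, 0.161, 0.156], [0.498, 0.144, 0.14], [0.49, 0.136, 0.138]]
s4 247 [[0.489, 0.165, 0.15], [0.495, 0.148, 0.134], [0.489, 0.138, 0.129]]
s4 252 [[0.495, 0.159, 0.132], [0.496, 0.149, 0.124], [0.489, 0.14, 0.12]]
s4 257 [[0.498, 0.158, 0.119], [0.495, 0.151, 0.115], [0.49, 0.14, 0.109]]
s4 262 [[0.495, 0.162, 0.114], [0.497, 0.15, 0.103], [0.489, 0.142, 0.1]]
s4 267 [[0.114, 0.602, 0.663], [0.513, 0.133, 0.069], [0.535, 0.087, 0.019]]
s4 272 [[0.544, 0.108, 0.02], [0.512, 0.134, 0.059], [0.52, 0.106, 0.031]]
s4 277 [[0.531, 0.125, 0.029], [0.513, 0.135, 0.047], [0.514, 0.115, 0.029]]
s4 282 [[0.523, 0.136, 0.031], [0.514, 0.135, 0.034], [0.506, 0.126, 0.031]]
```

View pics/s4d.png

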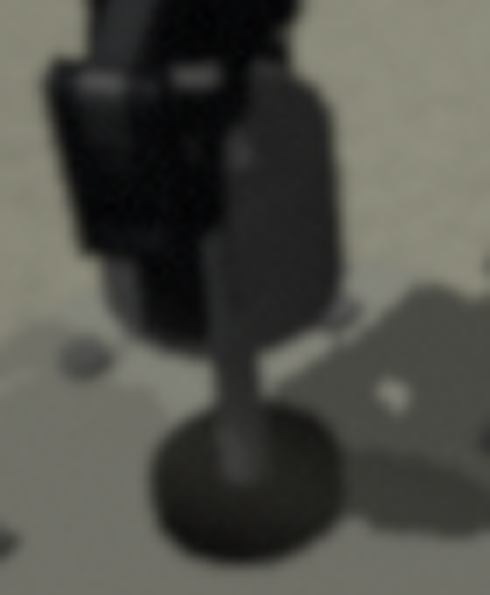

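View pics/w4.png

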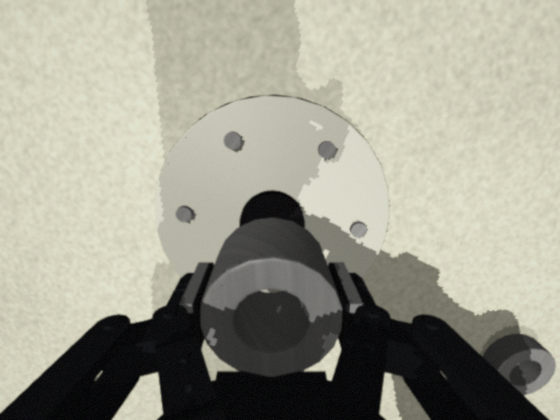

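Side-camera depth puts the float axis at about (0.516, 0.128) and the rod axis at (0.517, 0.130). The lighter streak is only shading on the float, so the two are aligned. I'll descend.

Request:
send_rows([
  [[0,0.1,0.5,0,0,0,0.4],[0,0.1,1.2,0,0,0,0.4],[0,0.1,2,0,0,0,0.4],[0,0.1,3,0,0,0,0.4],[0,0.1,4,0,0,0,0.4],[0,0.1,5,0,0,0,0.4],[0,0.1,5.5,0,0,0,0.4],[0,0.1,5.8,0,0,0,0.4],[0,0.1,5.8,0,0,0,0.4],[0,0.1,5.8,0,0,0,0.4]],
])

```text
time: 7.45
tool_pos: [0.5166, 0.1284, 0.0424]
tool_rot: [[0.928, 0.374, 0.0], [0.374, -0.928, 0.0], [0.0, -0.0, -1.0]]
force: [0.4, -0.0, -1.5]
grip_width: 0.0563
```

Run:
```python
from h import *
shift([.5165,.1275,.038])
```

```text
t 7.45 pos [0.5166 0.1284 0.0424] z [ 0.  0. -1.] F [ 0.4 -0.  -1.5] w 0.0563 shift cm [-0.04  0.08  0.44]
```

Request:
send_rows([
  [[0,0.1,0.1,0,0,0,0.4],[0,0.1,0.2,0,0,0,0.4],[0,0.1,0.3,0,0,0,0.4],[0,0.1,0.4,0,0,0,0.4],[0,0.1,0.45,0,0,0,0.4],[0,0.1,0.5,0,0,0,0.4],[0,0.1,0.5,0,0,0,0.4]],
])

```text
time: 8.03
tool_pos: [0.5168, 0.1273, 0.0372]
tool_rot: [[0.928, 0.374, -0.0], [0.374, -0.928, 0.0], [-0.0, -0.0, -1.0]]
force: [-1.6, -0.4, -0.3]
grip_width: 0.0568
```

Request:
send_rows([
  [[0,0,0.05,0,0,0,0.4],[0,0,0.1,0,0,0,0.4],[0,0,0.1,0,0,0,0.4]],
])

```text
time: 8.28
tool_pos: [0.5169, 0.1274, 0.037]
tool_rot: [[0.928, 0.374, 0.0], [0.374, -0.928, -0.0], [0.0, 0.0, -1.0]]
force: [-3.5, -0.8, 5.9]
grip_width: 0.0564
```

Contact with the seat at 6 N. I'll release and go up.

Request:
send_rows([
  [[0,0,0,0,0,0,0.75],[0,0,0,0,0,0,0.85],[0,0,0,0,0,0,1],[0,0,0,0,0,0,1],[0,0,0,0,0,0,1],[0,0,0,0,0,0,1],[0,0,-2,0,0,0,1],[0,0,-5,0,0,0,1],[0,0,-9,0,0,0,1],[0,0,-12,0,0,0,1],[0,0,-12,0,0,0,1],[0,0,-12,0,0,0,1]],
])

```text
time: 9.28
tool_pos: [0.5182, 0.1277, 0.1585]
tool_rot: [[0.928, 0.373, 0.004], [0.373, -0.928, 0.001], [0.004, 0.001, -1.0]]
force: [-0.4, 0.0, -1.2]
grip_width: 0.0853
```

Run:
```python
from h import *
shift([.5085,-.31,.150]);c=cap('side','s5')
cv2.imwrite('pics/s5c.png',cv2.resize(c['color'][160:360,100:360,::-1],None,fx=3,fy=3))
```

```text
t 9.28 pos [0.5182 0.1277 0.1585] z [ 0.004  0.001 -1.   ] F [-0.4  0.  -1.2] w 0.0853 shift cm [-17.25  40.24   0.81]
```

View pics/s5c.png

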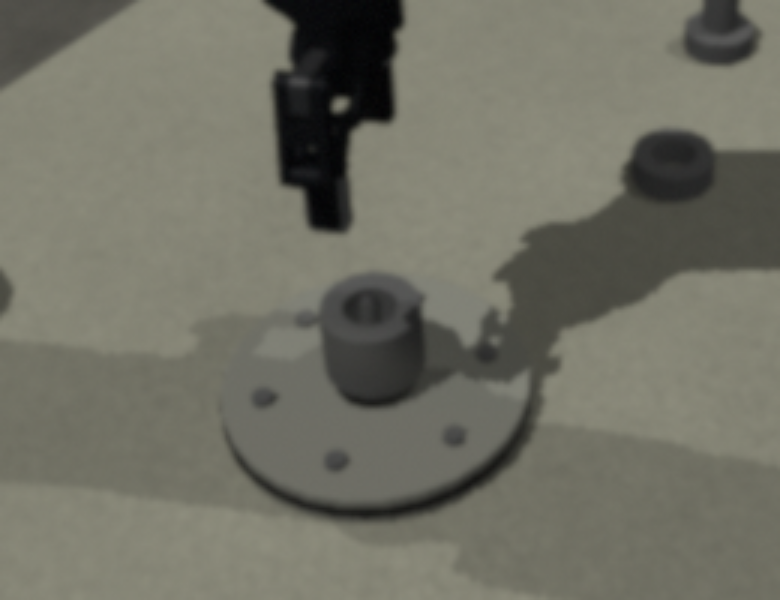

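The float sits on its seat, centred on the rod in the crop at (370,310). Now the end stop.

Request:
send_rows([
  [[-17.2,40.2,0.5,0,0,0,1],[-17.2,40.2,0.5,0,0,0,1],[-17.2,40.2,0.5,0,0,0,1],[-17.2,40.2,0.5,0,0,0,1],[-17.2,40.2,0.5,0,0,0,1],[-17.2,40.2,0.5,0,0,0,1],[-17.2,40.2,0.5,0,0,0,1],[-17.2,40.2,0.5,0,0,0,1],[-17.2,40.2,0.5,0,0,0,1],[-17.2,40.2,0.5,0,0,0,0.8],[-17.2,40.2,0.5,0,0,0,0.8],[-17.2,40.2,0.5,0,0,0,0.8],[-17.2,40.2,0.5,0,0,0,0.8],[-17.2,40.2,0.5,0,0,0,0.8],[-17.2,40.2,0.5,0,0,0,0.8]],
])

```text
time: 10.58
tool_pos: [0.5077, -0.3079, 0.1504]
tool_rot: [[0.927, 0.376, -0.001], [0.376, -0.927, 0.002], [-0.0, -0.002, -1.0]]
force: [-0.0, -0.7, 0.2]
grip_width: 0.0681
```

Run:
```python
from h import *
shift([.5085,-.31,.026]);c=cap('wrist','w5');P=cloud(c)
q=P.reshape(-1,3);q=q[(abs(q[:,2]-.064)<.004)&(np.hypot(q[:,0]-.5085,q[:,1]+.31)<.03)]
print(len(q),cv2.minEnclosingCircle(q[:,:2].astype(np.float32)));shift([.5085,-.31,.026])
c=cap('top','t5');P=cloud(c);q=P.reshape(-1,3);q=q[(abs(q[:,2]-.076)<.006)&(np.hypot(q[:,0]-.5165,q[:,1]-.1275)<.04)]
print('float',len(q),np.median(q[:,2]),cv2.minEnclosingCircle(q[:,:2].astype(np.float32)))
```

```text
t 10.58 pos [ 0.5077 -0.3079  0.1504] z [-0.001  0.002 -1.   ] F [-0.  -0.7  0.2] w 0.0681 shift cm [-1.000e-02  2.500e-01  1.244e+01]
938 ((0.5083443522453308, -0.3095383048057556), 0.013817289844155312)
t 10.63 pos [ 0.5079 -0.308   0.1508] z [-0.001  0.001 -1.   ] F [ 0.3 -0.2 -0.5] w 0.0685 shift cm [-1.000e-02  2.300e-01  1.248e+01]
float 568 0.07592661207614365 ((0.5178054571151733, 0.12610727548599243), 0.029251353815197945)
```

View pics/w5.png

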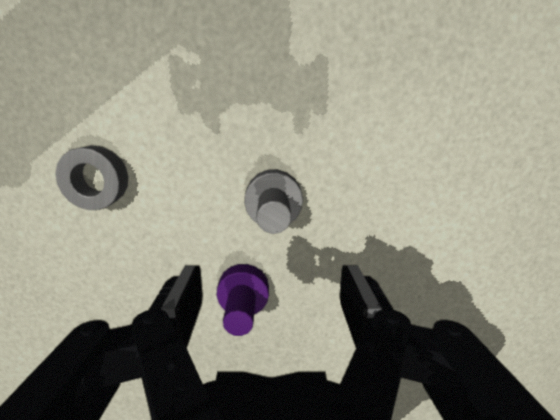

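The float is home, its top at 75.9 mm, centred at (0.518, 0.126). The wrist view shows the grey stop at (273,205) and the purple decoy at (240,295), nearer the hand. The stop's measured position matches the target.

Request:
send_rows([
  [[0,0.1,3,0,0,0,0.8],[0,0.1,6,0,0,0,0.8],[0,0.1,7,0,0,0,0.8],[0,0.1,7,0,0,0,0.8],[0,0.1,7,0,0,0,0.8]],
])

```text
time: 11.1
tool_pos: [0.5081, -0.3102, 0.0817]
tool_rot: [[0.927, 0.374, -0.0], [0.374, -0.927, 0.001], [-0.0, -0.001, -1.0]]
force: [0.2, -0.1, 1.1]
grip_width: 0.0683
```

Run:
```python
from h import *
shift([.5084,-.3097,.026])
```

```text
t 11.1 pos [ 0.5081 -0.3102  0.0817] z [-0.     0.001 -1.   ] F [ 0.2 -0.1  1.1] w 0.0683 shift cm [ 0.05 -0.03  5.57]
```

Request:
send_rows([
  [[0,0,2,0,0,0,0.8],[0,0,4,0,0,0,0.8],[0,0,5.3,0,0,0,0.8],[0,0,5.5,0,0,0,0.8],[0,0,5.5,0,0,0,0.8],[0,0,5.5,0,0,0,0.8],[0,0,5.5,0,0,0,0.4],[0,0,5.5,0,0,0,0.3],[0,0,5.5,0,0,0,0.1],[0,0,5.5,0,0,0,0.1],[0,0,5.5,0,0,0,0.1],[0,0,5.5,0,0,0,0.1],[0,0,5.5,0,0,0,0.1],[0,0,5.5,0,0,0,0.1],[0,0,5.5,0,0,0,0.1]],
], grip_force=45)

```text
time: 12.35
tool_pos: [0.5084, -0.3111, 0.0272]
tool_rot: [[0.928, 0.373, 0.001], [0.373, -0.928, -0.001], [0.001, 0.001, -1.0]]
force: [-1.1, 0.8, 5.7]
grip_width: 0.0269
```

Request:
send_rows([
  [[0,0,-0.5,0,0,0,0.1],[0,0,-1.5,0,0,0,0.1],[0,0,-3.5,0,0,0,0.1],[0,0,-6,0,0,0,0.1],[0,0,-9,0,0,0,0.1],[0,0,-11,0,0,0,0.1],[0,0,-13,0,0,0,0.1],[0,0,-14,0,0,0,0.1],[0,0,-14,0,0,0,0.1],[0,0,-14,0,0,0,0.1],[0,0,-14,0,0,0,0.1]],
])

```text
time: 13.27
tool_pos: [0.5071, -0.3103, 0.1647]
tool_rot: [[0.928, 0.374, -0.002], [0.374, -0.928, 0.001], [-0.002, -0.002, -1.0]]
force: [-0.5, -0.2, -1.7]
grip_width: 0.0271
```

Run:
```python
from h import *
shift([.5172,.1272,.165])
```

```text
t 13.27 pos [ 0.5071 -0.3103  0.1647] z [-0.002  0.001 -1.   ] F [-0.5 -0.2 -1.7] w 0.0271 shift cm [ 1.729e+01 -4.021e+01  2.000e-02]
```

Request:
send_rows([
  [[0.4,-1,0,0,0,0,0.1],[1.3,-3,0,0,0,0,0.1],[2.6,-6,0,0,0,0,0.1],[3.9,-9,0,0,0,0,0.1],[5.2,-12,0,0,0,0,0.1],[6.5,-15,0,0,0,0,0.1],[7.7,-18,0,0,0,0,0.1],[9.0,-21,0,0,0,0,0.1],[10.3,-24,0,0,0,0,0.1],[11.6,-27,0,0,0,0,0.1],[12.9,-30,0,0,0,0,0.1],[14.2,-33,0,0,0,0,0.1],[15.5,-36,0,0,0,0,0.1],[16.5,-38.5,0,0,0,0,0.1],[17.1,-39.8,0,0,0,0,0.1],[17.3,-40.2,0,0,0,0,0.1],[17.3,-40.2,0,0,0,0,0.1],[17.3,-40.2,0,0,0,0,0.1],[17.3,-40.2,0,0,0,0,0.1],[17.3,-40.2,0,0,0,0,0.1]],
])

```text
time: 14.93
tool_pos: [0.5183, 0.125, 0.1661]
tool_rot: [[0.929, 0.371, -0.0], [0.371, -0.929, -0.001], [-0.001, 0.0, -1.0]]
force: [-0.6, 0.6, -3.1]
grip_width: 0.0271
```

Run:
```python
from h import *
shift([.5172,.1272,.102]);w=cap('wrist','w6');c=cap('side','s6')
cv2.imwrite('pics/s6c.png',cv2.resize(c['color'][160:360,100:360,::-1],None,fx=3,fy=3))
P=cloud(w);q=P.reshape(-1,3);z=q[(q[:,2]>.1)&(q[:,2]<.23)&(np.hypot(q[:,0]-.5172,q[:,1]-.1272)<.04)]
print(np.histogram(z[:,2],np.arange(.1,.23,.004)))
```

```text
t 14.93 pos [0.5183 0.125  0.1661] z [-0.    -0.001 -1.   ] F [-0.6  0.6 -3.1] w 0.0271 shift cm [-0.02 -0.25  6.41]
(array([   0,    0,    0,    0,    0,    0,    0,    0,    0,    0,  143,
        187,  191,  218, 2714,  149,  173,  262,  380,  466,  502,  560,
        580,  630,  633, 3702,  355,  762,  942, 1391, 2999,  695]), array([0.1  , 0.104, 0.108, 0.112, 0.116, 0.12 , 0.124, 0.128, 0.132,
       0.136, 0.14 , 0.144, 0.148, 0.152, 0.156, 0.16 , 0.164, 0.168,
       0.172, 0.176, 0.18 , 0.184, 0.188, 0.192, 0.196, 0.2  , 0.204,
       0.208, 0.212, 0.216, 0.22 , 0.224, 0.228]))
```

View pics/s6c.png

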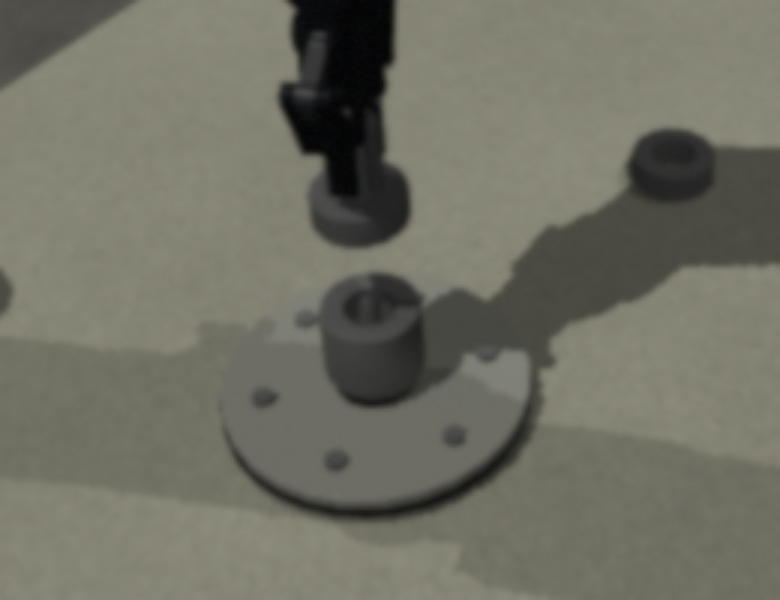

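View pics/w6.png

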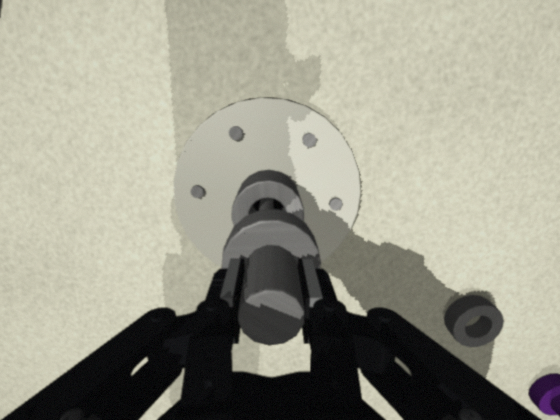

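The cap is held upright above the float. I'll check its axis against the float's in the same wrist picture.

Run:
```python
from h import *
w=pickle.load(open('pics/w6.pkl','rb'));P=cloud(w);q=P.reshape(-1,3)
def fit(z,c,R,n):
    s=q[(abs(q[:,2]-z)<.004)&(np.hypot(q[:,0]-c[0],q[:,1]-c[1])<R)]
    A=np.c_[s[:,:2]-c,np.ones(len(s))];print(n,len(s),'slope',np.linalg.lstsq(A,s[:,2],rcond=None)[0].round(4),cv2.minEnclosingCircle(s[:,:2].astype(np.float32)))
fit(.202,[.518,.125],.017,'stub');fit(.158,[.518,.125],.04,'flange');fit(.076,[.518,.126],.034,'float')
shift([.5172,.1272,.102])
```

```text
stub 3685 slope [-0.0412 -0.0184  0.2023] ((0.5179702639579773, 0.12499428540468216), 0.017076153308153152)
flange 2899 slope [-0.0379 -0.0162  0.1589] ((0.518843412399292, 0.12547455728054047), 0.026951592415571213)
float 1621 slope [-0.0058 -0.002   0.0755] ((0.5170482993125916, 0.12746721506118774), 0.029061459004878998)
t 15.03 pos [0.5183 0.1255 0.1663] z [-0. -0. -1.] F [ 0.2 -1.  -1. ] w 0.0269 shift cm [-0.04 -0.2   6.43]
```

The cap is tilted about 2.4° in the pads, which will level on contact. It needs a 2 mm xy correction and about 6.25 cm of descent.

Request:
send_rows([
  [[-0.1,-0.2,0.5,0,0,0,0.1],[-0.1,-0.2,1.5,0,0,0,0.1],[-0.1,-0.2,3,0,0,0,0.1],[-0.1,-0.2,4,0,0,0,0.1],[-0.1,-0.2,4.7,0,0,0,0.1],[-0.1,-0.2,4.7,0,0,0,0.1],[-0.1,-0.2,4.7,0,0,0,0.1],[-0.1,-0.2,4.7,0,0,0,0.1]],
])

```text
time: 15.7
tool_pos: [0.5169, 0.1285, 0.1198]
tool_rot: [[0.928, 0.374, 0.001], [0.374, -0.928, 0.0], [0.001, -0.0, -1.0]]
force: [-0.9, -0.1, -1.7]
grip_width: 0.027
```

Run:
```python
from h import *
shift([.5168,.1272,.1038])
```

```text
t 15.7 pos [0.5169 0.1285 0.1198] z [ 0.001  0.    -1.   ] F [-0.9 -0.1 -1.7] w 0.027 shift cm [-0.05  0.11  1.6 ]
```

Request:
send_rows([
  [[0,0.1,0.3,0,0,0,0.1],[0,0.1,0.6,0,0,0,0.1],[0,0.1,0.9,0,0,0,0.1],[0,0.1,1.1,0,0,0,0.1],[0,0.1,1.3,0,0,0,0.1],[0,0.1,1.4,0,0,0,0.1],[0,0.1,1.5,0,0,0,0.1],[0,0.1,1.55,0,0,0,0.1],[0,0.1,1.55,0,0,0,0.1]],
])

```text
time: 16.45
tool_pos: [0.5169, 0.1273, 0.1038]
tool_rot: [[0.928, 0.374, -0.0], [0.374, -0.928, 0.0], [-0.0, -0.0, -1.0]]
force: [-0.1, -0.4, -1.5]
grip_width: 0.027
```

Request:
send_rows([
  [[0,0,0.05,0,0,0,0.1],[0,0,0.1,0,0,0,0.1],[0,0,0.15,0,0,0,0.1],[0,0,0.15,0,0,0,0.1]],
])

```text
time: 16.78
tool_pos: [0.5172, 0.1275, 0.1032]
tool_rot: [[0.928, 0.374, 0.001], [0.374, -0.928, 0.0], [0.001, 0.0, -1.0]]
force: [-3.1, -0.7, 4.8]
grip_width: 0.0268
```

Request:
send_rows([
  [[0,0,0.05,0,0,0,0.1],[0,0,0.1,0,0,0,0.1],[0,0,0.1,0,0,0,0.1]],
], grip_force=20)

```text
time: 17.03
tool_pos: [0.5175, 0.1275, 0.1032]
tool_rot: [[0.928, 0.374, 0.002], [0.374, -0.928, 0.0], [0.002, 0.001, -1.0]]
force: [-5.6, -1.3, 14.1]
grip_width: 0.0271
```

Request:
send_rows([
  [[0,0,-0.15,0,0,0,0.1],[0,0,-0.15,0,0,0,0.1],[0,0,-0.15,0,0,0,0.4],[0,0,-0.15,0,0,0,0.6],[0,0,-0.15,0,0,0,0.8],[0,0,-0.15,0,0,0,0.8],[0,0,-0.15,0,0,0,0.8],[0,0,-0.15,0,0,0,0.8],[0,0,-2,0,0,0,0.8],[0,0,-5,0,0,0,0.8],[0,0,-9,0,0,0,0.8],[0,0,-12,0,0,0,0.8],[0,0,-12,0,0,0,0.8],[0,0,-12,0,0,0,0.8]],
])

```text
time: 18.2
tool_pos: [0.518, 0.1278, 0.2235]
tool_rot: [[0.928, 0.374, 0.004], [0.374, -0.928, 0.001], [0.004, 0.001, -1.0]]
force: [-0.1, 0.1, -0.5]
grip_width: 0.0682
```

Run:
```python
from h import *
shift([.5168,.1272,.1038]);c=cap('side','s7')
cv2.imwrite('pics/s7c.png',cv2.resize(c['color'][160:360,100:360,::-1],None,fx=3,fy=3))
w=cap('wrist','w7');P=cloud(w);q=P.reshape(-1,3)
def fit(z,c,R,n):
    s=q[(abs(q[:,2]-z)<.004)&(np.hypot(q[:,0]-c[0],q[:,1]-c[1])<R)]
    A=np.c_[s[:,:2]-c,np.ones(len(s))];print(n,len(s),'slope',np.linalg.lstsq(A,s[:,2],rcond=None)[0].round(4),cv2.minEnclosingCircle(s[:,:2].astype(np.float32)))
fit(.14,[.517,.127],.02,'stub');fit(.096,[.517,.127],.034,'flange')
```

```text
t 18.2 pos [0.518  0.1278 0.2235] z [ 0.004  0.001 -1.   ] F [-0.1  0.1 -0.5] w 0.0682 shift cm [-0.19 -0.   11.97]
stub 978 slope [-0.0218 -0.0084  0.1395] ((0.5174280405044556, 0.12756726145744324), 0.014023474417626858)
flange 1489 slope [-0.0053 -0.0027  0.0956] ((0.517378032207489, 0.12761500477790833), 0.026981385424733162)
```

View pics/s7c.png

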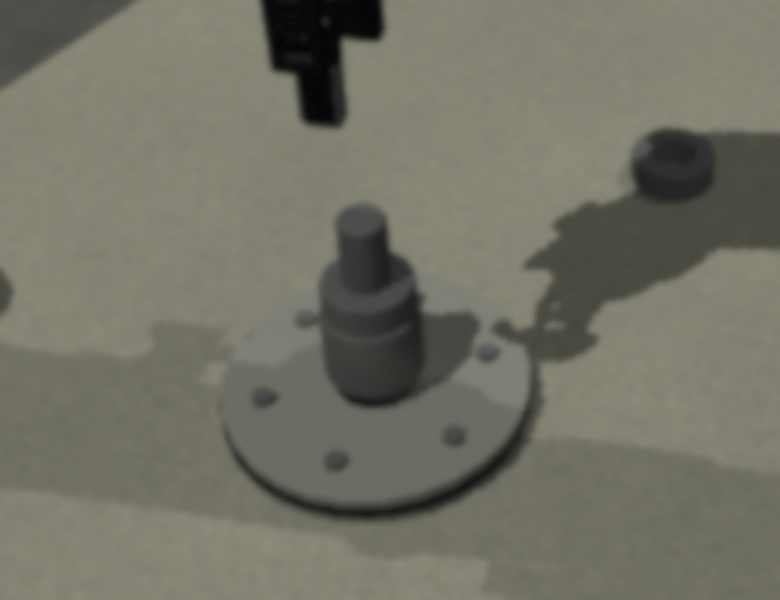

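View pics/w7.png

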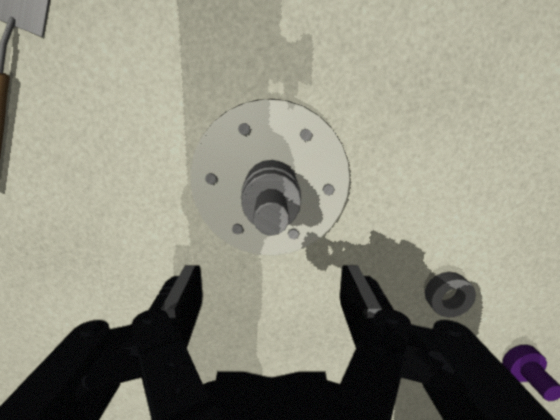

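The side view shows the cap flat on the float (crop, joint line at (370,330)) and the hand clear. The wrist view shows the stack at (270,200). Flange top is level at 95.6 mm, where 96 is nominal, and its centre is at (0.517, 0.128). Handing in.

Run:
```python
from h import *
order.job_done();print(get_state()['time'])
```

```text
the job is handed in; nothing more can be done
the job is handed in; nothing more can be done
```

I slid the tall float onto the rod down to its seat, then set the grey end stop, hollow side down, over the rod's tip onto the float. The job was handed in at about 18.3 s. The low float and the purple look-alike were not touched.

**Last checks:**
- **Float:** its top was at 75.9 mm (nominal 76).
- **End stop:** the flange top was at 95.6 mm (nominal 96) and level within 0.3°. Its centre agreed with the float's to within about 2 mm, the calibration limit.
- **Hand:** it was clear, about 0.22 m up with the jaws open.
- **Forces:** the largest contact force I read was 14 N, while setting the stop down.

**Disagreements:** the end stop hung about 2.4° tilted in the fingers before it was set down. A fit to its stub top afterwards still reads about 1.3°, but the wider flange fit and the side picture show it flat, so I put that down to depth noise on a small patch.

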